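# Steady a vial in the ratchet vial clamp

## Robot

A 7-joint arm with a two-finger parallel gripper is mounted at the origin on a cart in front of the work surface, level with it; the furniture and walls round the work are solid. World frame = base frame: x ahead of the robot, y to its left, z up, the work surface at z = 0. Lengths are in m, angles in rad, forces in N, time in s.
With the tool pointing down it reaches from about 0.4 to 0.875 m from the base axis. Payload 19.3 kg.
Tool frame: the origin (TCP) lies at the very end of the fingers, on their centre line; the grasp point (between the pads) lies 19 mm behind it; z points along the fingers, y is the line along which they close (so a half turn about z gives the same grasp; the last joint's range is limited). The gripper opens to 85 mm and grips with 20 to 120 N. Pads are 22 mm wide; open, the fingers measure 114 mm over their backs; the gripper's body (76 mm by 85 mm) begins 54 mm behind the grasp point. The pads swing forward as they close: fully open they stand 13 mm farther back than shut.
Start: joints at [1.221, 0.521, -0.036, 1.599, 0.021, 1.021, -0.113], TCP at [0.173, -0.601, 0.231] pointing down, gripper open.
Joint ranges: [-2.91, 2.91], [-0.3, 2.13], [-1.5, 1.42], [0.17, 2.43], [-1.26, 4.41], [0.16, 1.93], [-2.52, 2.52]. Speed limits (rad/s): [1.89, 1.89, 2.39, 2.39, 3.01, 3.01, 3.01].

## Interface

Orientations are given as [roll, pitch, yaw] about the fixed x, y, z axes, in that order (R = Rz(yaw) Ry(pitch) Rx(roll)).
In Python, from workcell import bot gives the robot as it stands. The module is installed in compiled form; this text tells all that it offers.
- The arm moves only by the tool apply_moves, never from a script. Its arguments are lists of equal length, an entry for each row: "claw": the finger opening in m, from 0 to 0.0854; "xyz": the shift along the tool's x, y, z in m, a list of three; "twist": the turn, a rotation vector about the tool's x, y, z in rad, a list of three. A call has 1 to 20 rows; each row shifts and turns the commanded pose from where the row before left it, along the tool's axes as they then stand; what a row does not reach is not made up. A row lasts 1/10 s, in which the tool goes at most 50 mm and 8.59 degrees, less where a joint would pass 70% of its speed; a pose out of reach is approached as far as the arm can. A call with a gripper value outside its range is refused whole. The fingers move at their own pace and stop on an object; "force" is the grip in N (left out, the last holds). Time passes only in rows, so rows that do not move let the fingers close. It gives the time, the measured TCP pose, the force, the opening and the grip force at its end, in the units of the state.
- bot.observe(): the state, without advancing time (a new reading comes with each control period).
- bot.grab_frame(name): name is "scene" or "top" or "wrist"; returns a dict with "img" (400x640x3 uint8, red, green, blue), "vfov" (degrees; the focal length in pixels is half the picture's height over the tangent of half this angle, whatever the lens; pixels are square), "cx", "cy" (the principal point, pixels), "view" (4x4, takes a point from world to camera coordinates). Camera axes: x right, y up, looking along -z (the intrinsics and any distortion apply to the point x, -y, -z); pixel columns grow to the right and rows downward; lengths in m; the calibration is good to about 2 mm. A picture is of the moment at which its call begins. There is no depth.
- bot.job_done(): hands the job in; it is judged then, once.
Trained networks look in the newest picture that a camera, given by its name, has taken for a name from the list of things; names that differ only in an ending like _2 or _b are one class to them, and where a whole thing is asked for, a point or a joint stands for the part that bears it (a point fixed in the world has none). Each returns a list of dicts, best first, with "score" (0 to 1); they miss things now and then, are a little off and sometimes report something else, mostly with a low value. They report only what shows in the picture. A call takes as long as a camera call.
- bot.find_in(camera, query): "position" ([x, y, z] in m, in world coordinates, good to about 4 mm: the middle of the surface that is visible of it).
The state is a dict: "clock": time; "qpos": joint angles; "qd": joint speeds; "joint_efforts": joint torques, N m; "position": TCP position; "tool_rot": TCP orientation; "force": force on the tool from outside, world axes, zero at the start; "moment": the same for the moment, N m; "grip_width": finger opening in m; "finger_force": force on a finger pad.
Only numpy, scipy, OpenCV 4.12 (cv2) and the standard library are available. Lean on these libraries where they do the work, as an engineer would, in place of code of your own. Each camera call takes 0.05 s, during which the arm holds its last target. There are 200 camera calls.

## Task

Pull the white medicine drawer fully out to its stop, take the red-capped vial from its block and stand it on the rubber mat of the vial clamp, in front of the V jaw. Then pump the orange trigger against the black handle until the sprung white pad presses the vial firmly into the V, without crushing the glass, and finish still holding the trigger squeezed so that the vial stays clamped for drawing up. Move the jaw only with its trigger, leave the drawer open and the other vials in their block, and do not disturb the other things on the worktop.

Things in the scene. Friction and masses are not known exactly. Their poses are not given: they have to be found in the camera images.
- drawer (a joint): Slide of the single drawer of the white steel medicine cabinet (fixed, 220 deep x 220 wide x 95 mm high, standing on the worktop at the back left): 0 m shut, 0.13 m at its stop. It slides along the -x axis of drawer_handle, towards the robot, with about 1 N of friction, and stays where it is left.
- drawer_handle (a point): Middle of the drawer's steel bar handle, moving with the drawer; z up, its -x axis points straight out of the cabinet. The bar is horizontal along y, 11 mm thick, 110 mm long, 66 mm above the worktop, its centre line 46 mm in front of the drawer front (which reaches up to 90 mm); posts 47 mm either side of the middle.
- block_mid (a point): Middle of the top face of the white vial block fixed in the drawer, 110 mm long (y axis) x 42 x 20 mm, its top 30 mm above the worktop, axes as drawer_handle. Three wells at -34, 0 and +34 mm along y, 14 mm deep, 24 mm wide. It moves with the drawer; with the drawer out all vials are clear of the cabinet.
- vial_2: The RED-capped glass vial to be clamped, 30 g: 23 mm across the body, 51 mm high, straight-sided up to 35 mm, cap above. Origin at the centre of its underside, z up through the cap. It starts in one of the three wells (which one varies), its underside 16 mm above the worktop, and lifts straight out.
- vial_1: The blue-capped vial, same size and origin; must stay in the block.
- vial_3: The green-capped vial, same size and origin; must stay in the block.
- clamp: The vial clamp, screwed to the worktop: aluminium base plate 194 x 70 x 8 mm, origin at the centre of its underside, z up. Its +x axis runs from the handle end to the fixed V jaw and is the way in which the rod and its pad advance.
- clamp_nest (a point): Where to stand the vial: a point on the plate's top (8 mm above the worktop), on the black rubber mat, 11 mm short of the seat along the clamp's -x. Stood within about 10 mm of this point, upright, the vial is slid home into the V by the pad.
- clamp_seat (a point): Where the vial's underside centre comes to lie when it is pressed home in the V jaw. The V (90 degrees, two smooth white nylon faces, which centre the vial) rises to 35 mm above the worktop and is about 34 mm wide along the clamp's y.
- clamp_rod (a joint): Travel of the toothed push rod with the moving jaw: 0 m fully back, grows along the clamp's +x; starts at 0.002 to 0.022. At about 0.050 the pad just touches a seated vial. Only 3 N of friction holds the rod between strokes: it does not lock, so the squeeze falls to 3 N or less once the trigger is let go.
- clamp_pad (a joint): How far the sprung white nylon pad is pushed back into the moving jaw: 0 m free, 0.010 m bottomed; 3.5 N per mm, so 2 mm means 7 N on the vial and a bottomed pad 35 N.
- pad_face (a point): Centre of the pad's face (24 mm wide, 26 mm high), 28 mm above the worktop; it meets the vial at mid height.
- clamp_trigger (a joint): Swing of the orange trigger: 0 rad let go (leaning 11 deg to the V jaw), 0.38 squeezed fully (11 deg to the handle). Its spring takes 2 to 4 N at trigger_front, driving the free rod 2 N more. A full squeeze moves the rod 10 mm (two 5 mm teeth); let it come fully back and the pawl clicks over the teeth, the rod staying. 10 N at trigger_front gives some 11 N at the pad, 20 N some 20 N.
- trigger_front (a point): Foremost point (towards the V jaw) of the trigger's rounded finger rest (a 19 mm thick swelling), 45 mm up the trigger from its pivot pin, which is 66 mm above the worktop: press here, along the clamp's -x. The trigger is otherwise 10 mm thick, 20 mm wide, its top at 125 mm; at full squeeze this point has moved 17 mm along -x.
- handle_back (a point): Centre of the back face (clamp's -x side) of the fixed upright black handle, 110 mm above the worktop. Handle 14 mm thick along x, 26 mm wide, top at 132 mm. Upright fingers 108 mm up span 52 mm over handle and trigger let go, 35 mm squeezed. The grey head below reaches up to 82 mm.
- gauze_box: Blue and white gauze carton, 64 x 106 x 45 mm, a bystander; origin at the centre of its underside.
- glucometer: White hand glucose meter, 97 x 51 x 20 mm, a bystander; origin at the centre of its underside.
- lancet_box: Orange-red and white lancet carton, 52 x 86 x 58 mm, a bystander; origin at the centre of its underside.

How it is judged:
On the way, in this order (a step that is already met when the one before it is completed fails the run):
1. the drawer is pulled out to its stop with the red-capped vial still in its block (value of joint drawer above 0.12 m and distance between vial_2 and block_mid below 0.045 m), for 0.2 s.
2. the red-capped vial stands upright on the clamp's mat in front of the V jaw, let go (horizontal distance between vial_2 and clamp_nest below 0.015 m and z of vial_2 in the frame of clamp_nest below 0.003 m and angle between vial_2's own z axis and vertical below 0.1 rad and contact force between the fingers and vial_2 below 0.1 N and linear speed of vial_2 below 0.03 m/s), for 0.2 s.
At the end, for the whole second after the job is handed in: The fingers still press the trigger (over 1 N); the pad presses the red-capped vial with 4 to 40 N; it stands upright (0.1 rad) on the plate within 4 mm of its seat in the V, untouched by the fingers; the drawer is still out (over 0.11 m) and the other two vials are in their block (contact force between clamp_pad and vial_2 between 4 and 40 N and contact force between the fingers and clamp_trigger above 1 N and contact force between the fingers and vial_2 below 0.1 N and horizontal distance between vial_2 and clamp_seat below 0.004 m and z of vial_2 in the frame of clamp_seat below 0.004 m and angle between vial_2's own z axis and vertical below 0.1 rad and value of joint drawer above 0.11 m and distance between each of vial_1, vial_3 and block_mid below 0.045 m); the arm keeps its last pose, push and grip.
It fails at once if the vial is crushed: the pad presses it with more than 40 N (contact force between clamp_pad and vial_2 above 40 N).
It fails at once if the rod or its jaw is pushed by hand (over 3 N) instead of with the trigger (contact force between any of the fingers, the arm and clamp_rod above 3 N).
It fails at once if the red-capped vial is knocked over or dropped on its side (angle between vial_2's own z axis and vertical above 0.6 rad).
It fails at once if another vial is lifted out of its well or spilled (distance between any of vial_1, vial_3 and block_mid above 0.045 m).
It fails at once if the gauze carton, lancet carton or glucose meter is pushed aside by more than 30 mm (distance of any of gauze_box, lancet_box, glucometer from where it was at the start of the episode above 0.03 m).
It also fails if it takes over 72 s, if anything falls off the work surface, if the arm or the gripper's body presses on something with over 40 N, if the wrist force passes 120 N, or if a joint passes its speed limit or range.

## Working session

There is one attempt and no reset: what is moved stays moved. The work goes in short steps, Python scripts to look and compute and a tool call to move; the robot and the scene stay as the last step left them, time stands still between calls to the robot, and variables do not carry over. Pictures are saved under pics/ and viewed, at most 10 in all, crops included, and the job is handed in when it is done.

Besides the shell and the picture viewer there is one more tool, called after "Call:" by a JSON object that holds its "method" and its "body", one argument or row to a line. apply_moves: Moves the arm, as the interface text tells. Its arguments: {"type":"object","properties":{"claw":{"type":"array"},"xyz":{"type":"array"},"twist":{"type":"array"},"force":{"type":"number"}},"required":["claw","xyz","twist"]}

```bash
mkdir -p pics; cat > h.py <<'E'
import numpy as np, cv2
from workcell import bot
def grab(c,n=None):
    f=bot.grab_frame(c)
    if n: cv2.imwrite(f'pics/{n}.png',f['img'][:,:,::-1])
    return f
def K(f):
    h=f['img'].shape[0]; F=h/2/np.tan(np.radians(f['vfov'])/2); return F
def proj(f,p):
    c=f['view']@np.append(p,1); F=K(f); return f['cx']+F*c[0]/-c[2], f['cy']-F*c[1]/-c[2]
def unproj(f,u,v,z):
    F=K(f); d=np.array([(u-f['cx'])/F,-(v-f['cy'])/F,-1]); R=f['view'][:3,:3]; t=f['view'][:3,3]
    o=-R.T@t; d=R.T@d; return o+d*(z-o[2])/d[2]
E
python3 - <<'E'
from h import *
s=bot.observe(); print(s['position'],s['tool_rot'],s['qpos'],s['grip_width'])
for c in ('scene','top'):
    f=grab(c,c+'0'); print(c,f['vfov'],f['cx'],f['cy'],np.round(f['view'],3).tolist())
    for q in ['drawer_handle','vial_2','clamp','clamp_trigger','handle_back','clamp_pad','gauze_box','glucometer','lancet_box','drawer']:
        try: print(q,[(np.round(r['position'],3).tolist(),round(r['score'],2)) for r in bot.find_in(c,q)[:3]])
        except Exception as e: print(q,e)
E
```

```text
[ 0.17246759 -0.60038917  0.23073044] [-3.14048118e+00  9.42315035e-05  2.79773006e-01] [ 1.22079841  0.52201037 -0.03632156  1.60000137  0.0212145   1.02108176
 -0.11281739] 0.08565052226702823
scene 48.432341826938526 324.3870939520351 205.0385992519338 [[-0.621, -0.784, -0.013, 0.331], [0.313, -0.263, 0.913, -0.249], [-0.719, 0.563, 0.408, -0.883], [0.0, 0.0, 0.0, 1.0]]
drawer_handle [([0.651, 0.222, 0.057], 0.84)]
vial_2 []
clamp [([0.552, -0.084, 0.028], 0.6), ([0.362, 0.228, 0.016], 0.32)]
clamp_trigger [([0.574, -0.099, 0.09], 0.48)]
handle_back [([0.551, -0.086, 0.027], 0.89)]
clamp_pad []
gauze_box []
glucometer [([0.363, 0.226, 0.016], 0.77)]
lancet_box [([0.427, -0.362, 0.031], 0.63)]
drawer [([0.656, 0.225, 0.056], 0.85)]
top 57.86691701806041 321.4249067563168 195.8745741208358 [[0.021, -0.999, 0.027, -0.048], [0.997, 0.023, 0.075, -0.58], [-0.076, 0.025, 0.997, -1.165], [0.0, 0.0, 0.0, 1.0]]
drawer_handle [([0.657, 0.206, 0.067], 0.79)]
vial_2 [([0.373, 0.219, 0.015], 0.59)]
clamp [([0.537, -0.089, 0.01], 0.65)]
clamp_trigger [([0.573, -0.102, 0.119], 0.5)]
handle_back [([0.536, -0.09, 0.004], 0.57)]
clamp_pad [([0.653, 0.208, 0.07], 0.15)]
gauze_box [([0.71, -0.028, 0.044], 0.56)]
glucometer [([0.37, 0.221, 0.016], 0.7), ([0.653, 0.209, 0.069], 0.63)]
lancet_box [([0.441, -0.369, 0.057], 0.92)]
drawer [([0.655, 0.212, 0.068], 0.67)]
```

View pics/top0.png

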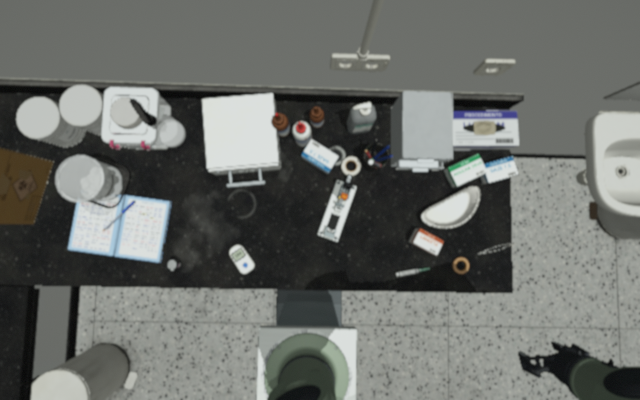

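View pics/scene0.png

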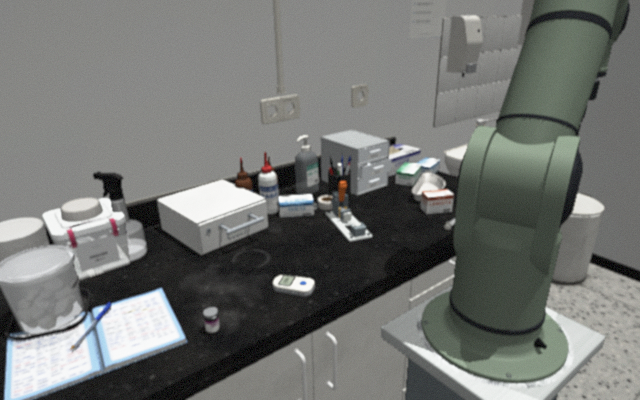

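The top view shows the cabinet at (240,133), its handle at (246,183), and the clamp running from its black handle at (350,175), past the orange trigger at (344,196), to the V near (327,237). The gauze box is at (322,155) and the meter at (241,259). I'll enlarge it next.

```bash
python3 - <<'E'
import cv2
i=cv2.imread('pics/top0.png')
a=cv2.resize(i[165:250,305:375],None,fx=5.7,fy=5.7,interpolation=cv2.INTER_CUBIC)
b=cv2.resize(i[165:250,215:285],None,fx=5.7,fy=5.7,interpolation=cv2.INTER_CUBIC)
cv2.imwrite('pics/crop1.png',cv2.hconcat([b,a]))
E
```

```text
(no output)
```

View pics/crop1.png

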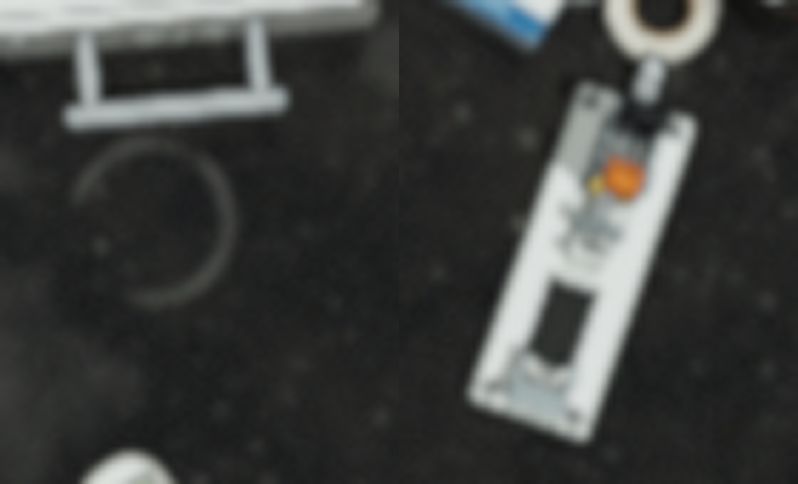

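The crop shows the handle bar from (67,118) to (287,100). The clamp plate corners are at (583,85), (695,120), (590,440) and (472,398), with the mat and the V at the near end.

```bash
python3 - <<'E'
from h import *
f=grab('top')
g=lambda x,y,ox,z:unproj(f,ox+x/5.7-.5,165+y/5.7-.5,z)
a,b=g(67,118,215,.0715),g(287,100,215,.0715)
m=(a+b)/2; d=a-b; print('handle',m,np.linalg.norm(d),'yaw',np.arctan2(d[1],d[0])-np.pi/2)
P=np.array([g(x-399,y,305,.008) for x,y in [(583,85),(695,120),(590,440),(472,398)]])
c=P.mean(0); ax=(P[2]+P[3]-P[0]-P[1])/2; ay=(P[0]+P[3]-P[1]-P[2])/2
print('clamp',c,np.linalg.norm(ax),np.linalg.norm(ay),'yaw',np.arctan2(ax[1],ax[0]))
print(g(624-399,178,305,.125), g(640-399,110,305,.132))
print(g(583-399,275,305,.008),g(560-399,360,305,.008),g(560-399,380,305,.035))
f=grab('scene')
for p in ([*m[:2],.066],[*c[:2],.008]): print(proj(f,np.array(p)))
E
```

```text
handle [0.61020807 0.20538168 0.0715    ] 0.1207241732470439 yaw 0.10680642959728881
clamp [ 0.53607078 -0.08827446  0.008     ] 0.19485436245323626 0.07055904274352101 yaw 2.830662020277525
[ 0.57515327 -0.09973582  0.125     ] [ 0.61059698 -0.10694177  0.132     ]
[ 0.52715862 -0.08706398  0.008     ] [ 0.47764121 -0.07460636  0.008     ] [ 0.46665997 -0.0732458   0.035     ]
(np.float64(245.07216720783467), np.float64(224.59709503134707))
(np.float64(346.8918620115814), np.float64(222.18371572753506))
```

```bash
cat >> h.py <<'E'
from scipy.spatial.transform import Rotation as Ro
import json
def plan(wps,step=.04,dy=.11,start=None):
    """wps: [x,y,z,yaw] tool pointing down; prints rows, in tool axes"""
    s=bot.observe(); R0=Ro.from_euler('xyz',s['tool_rot']) ; p=np.array(s['position'])
    X=[];T=[]
    for w in wps:
        w=np.array(w,float); yaw=R0.as_euler('xyz')[2]; d=w[:3]-p; a=(w[3]-yaw+np.pi)%(2*np.pi)-np.pi
        n=max(1,int(np.ceil(max(np.linalg.norm(d)/step,abs(a)/dy-1e-6))))
        for k in range(n):
            R1=Ro.from_euler('xyz',[np.pi,0,yaw+a*(k+1)/n]); q=w[:3]-d*(n-1-k)/n
            x=np.round(R0.inv().apply(q-p),3); t=np.round((R0.inv()*R1).as_rotvec(),3)
            p=p+R0.apply(x); R0=R0*Ro.from_rotvec(t)
            X.append(x.tolist());T.append(t.tolist())
    print(len(X));print('xyz',json.dumps(X).replace('-0.0,','0,').replace('-0.0]','0]').replace(' ',''));print('twist',json.dumps(T).replace('-0.0,','0,').replace(' ',''))
E
python3 - <<'E'
from h import *
plan([[.42,-.42,.25,.82],[.51,-.09,.27,1.26]],step=.045)
E
```

```text
15
xyz [[0.041,-0.015,-0.003],[0.042,-0.012,-0.002],[0.043,-0.008,-0.003],[0.044,-0.006,-0.003],[0.043,-0.001,-0.002],[0.044,0.001,-0.003],[0.044,0.005,-0.003],[0.038,-0.02,-0.002],[0.039,-0.018,-0.003],[0.039,-0.015,-0.002],[0.041,-0.014,-0.003],[0.041,-0.011,-0.002],[0.042,-0.009,-0.003],[0.042,-0.007,-0.002],[0.043,-0.004,-0.003]]
twist [[0.0,0.0,-0.077],[0.0,0.0,-0.077],[0.0,0.0,-0.078],[0,0.0,-0.077],[0,0.0,-0.077],[0,0.0,-0.077],[0,0.0,-0.077],[0,0.0,-0.055],[0,0.0,-0.055],[0,0.0,-0.055],[0,0.0,-0.055],[0,0.0,-0.055],[0,0.0,-0.055],[0,0.0,-0.055],[0,0.0,-0.055]]
```

Call:
{"method": "apply_moves", "body": {
  "claw": [0.085,0.085,0.085,0.085,0.085,0.085,0.085,0.085,0.085,0.085,0.085,0.085,0.085,0.085,0.085],
  "xyz": [
    [0.041,-0.015,-0.003],
    [0.042,-0.012,-0.002],
    [0.043,-0.008,-0.003],
    [0.044,-0.006,-0.003],
    [0.043,-0.001,-0.002],
    [0.044,0.001,-0.003],
    [0.044,0.005,-0.003],
    [0.038,-0.02,-0.002],
    [0.039,-0.018,-0.003],
    [0.039,-0.015,-0.002],
    [0.041,-0.014,-0.003],
    [0.041,-0.011,-0.002],
    [0.042,-0.009,-0.003],
    [0.042,-0.007,-0.002],
    [0.043,-0.004,-0.003]
  ],
  "twist": [
    [0,0,-0.077],
    [0,0,-0.077],
    [0,0,-0.077],
    [0,0,-0.077],
    [0,0,-0.077],
    [0,0,-0.077],
    [0,0,-0.077],
    [0,0,-0.055],
    [0,0,-0.055],
    [0,0,-0.055],
    [0,0,-0.055],
    [0,0,-0.055],
    [0,0,-0.055],
    [0,0,-0.055],
    [0,0,-0.055]
  ]
}}

```text
clock: 2.7
position: [0.5107, -0.0882, 0.2706]
tool_rot: [3.141, 0.0, 1.261]
force: [0.2, -0.4, -0.5]
grip_width: 0.0851
finger_force: 0.0
```

```bash
python3 - <<'E'
from h import *
s=bot.observe(); print(s['clock'],s['position'],s['tool_rot'])
f=grab('wrist','w1'); print(f['vfov'],f['cx'],f['cy'],np.round(f['view'],4).tolist())
np.savez('w1.npz',**f)
for q in ['clamp','clamp_trigger','handle_back','clamp_pad','clamp_rod']: print(q,[(np.round(r['position'],3).tolist(),round(r['score'],2)) for r in bot.find_in('wrist',q)[:2]])
plan([[.60,.205,.23,1.678],[.605,.205,.13,1.678]],step=.045)
E
```

```text
2.7 [ 0.51065453 -0.08822937  0.27058139] [3.14118126e+00 1.84275049e-04 1.26081944e+00]
71.99348464022876 325.9223505817205 197.59372881891795 [[0.9523, -0.3051, 0.0011, -0.5141], [0.2904, 0.9056, -0.3092, -0.0157], [0.0933, 0.2947, 0.951, -0.4394], [0.0, 0.0, 0.0, 1.0]]
clamp [([0.547, -0.089, 0.012], 0.92)]
clamp_trigger [([0.575, -0.096, 0.117], 0.73)]
handle_back [([0.544, -0.087, 0.009], 0.95), ([0.576, -0.098, 0.116], 0.3)]
clamp_pad [([0.538, -0.088, 0.034], 0.52)]
clamp_rod [([0.554, -0.097, 0.035], 0.7), ([0.349, 0.177, 0.007], 0.21)]
10
xyz [[0.044,-0.001,0.006],[0.044,0.002,0.005],[0.044,0.004,0.006],[0.044,0.008,0.006],[0.043,0.009,0.006],[0.042,0.012,0.005],[0.042,0.015,0.006],[0,0.002,0.033],[0,0.002,0.034],[-0.001,0.001,0.033]]
twist [[0,0.0,-0.06],[0,0.0,-0.06],[0,0.0,-0.06],[0,0.0,-0.06],[0,0.0,-0.06],[0,0.0,-0.061],[0,0.0,-0.06],[0,0.0,0.0],[0,0.0,0.0],[0,0.0,0.0]]
```

View pics/w1.png

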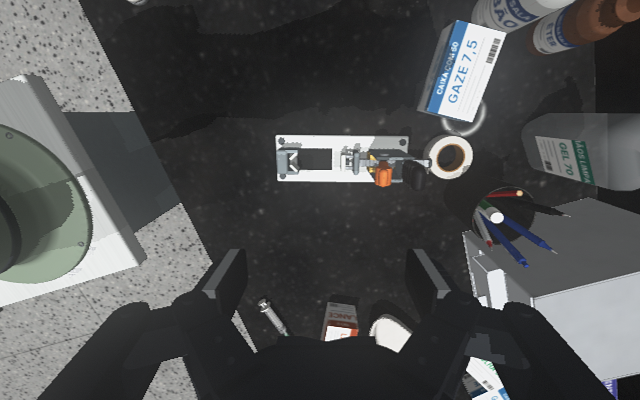

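The wrist view shows the plate corners at (276,136), (409,135), (412,180) and (276,182), the mat at (300-332,158), the V at about (288,160), the orange trigger top at (384,175), and the black handle at (413,178).

Call:
{"method": "apply_moves", "body": {
  "claw": [0.06,0.05,0.04,0.04,0.04,0.04,0.04,0.04,0.04,0.04],
  "xyz": [
    [0.044,-0.001,0.006],
    [0.044,0.002,0.005],
    [0.044,0.004,0.006],
    [0.044,0.008,0.006],
    [0.043,0.009,0.006],
    [0.042,0.012,0.005],
    [0.042,0.015,0.006],
    [0,0.002,0.033],
    [0,0.002,0.034],
    [-0.001,0.001,0.033]
  ],
  "twist": [
    [0,0,-0.06],
    [0,0,-0.06],
    [0,0,-0.06],
    [0,0,-0.06],
    [0,0,-0.06],
    [0,0,-0.06],
    [0,0,-0.06],
    [0,0,0],
    [0,0,0],
    [0,0,0]
  ]
}}

```text
clock: 4.0
position: [0.6051, 0.2045, 0.1287]
tool_rot: [-3.141, 0.001, 1.677]
force: [0.6, 0.7, -0.3]
grip_width: 0.0402
finger_force: 0.0
```

```bash
python3 - <<'E'
from h import *
f=dict(np.load('w1.npz'))
P=np.array([unproj(f,u,v,.008) for u,v in [(409.5,135),(412,180.5),(276,182.5),(276,135.5)]])
c=P.mean(0); ax=(P[2]+P[3]-P[0]-P[1])/2; ay=(P[0]+P[3]-P[1]-P[2])/2
print('clamp',c,np.linalg.norm(ax),np.linalg.norm(ay),'yaw',np.arctan2(ax[1],ax[0]))
print('trig',unproj(f,384,170,.125),'handle',unproj(f,413,176,.132))
f=grab('wrist','w2'); np.savez('w2.npz',**f); s=bot.observe();print(s['position'],s['tool_rot'],s['grip_width'])
for q in ['drawer_handle']: print(q,[(np.round(r['position'],3).tolist(),round(r['score'],2)) for r in bot.find_in('wrist',q)[:2]])
for dy in (-.055,0,.055):
  u=np.array([-np.sin(.107),np.cos(.107)]); print(proj(f,np.array([*(np.array([.6102,.2054])+dy*u),.0715])))
im=cv2.imread('pics/w1.png'); a=cv2.resize(im[125:195,265:425],None,fx=4.5,fy=4.5,interpolation=cv2.INTER_CUBIC)
b=cv2.imread('pics/w2.png'); b=cv2.resize(b[130:380],(720,281)); cv2.imwrite('pics/c2.png',cv2.vconcat([a,b]))
E
```

```text
clamp [ 0.53834651 -0.08936522  0.008     ] 0.19969647441027752 0.06894303891579624 yaw 2.8410205760233938
trig [ 0.57536821 -0.09194289  0.125     ] handle [ 0.60181774 -0.10555384  0.132     ]
[0.60297121 0.20306318 0.12344307] [-3.13533385e+00  2.29681038e-03  1.67712385e+00] 0.040121989681281854
drawer_handle [([0.647, 0.247, 0.07], 0.61)]
(np.float64(331.5239195413299), np.float64(274.83266761236314))
(np.float64(331.92476913648534), np.float64(213.89816769335596))
(np.float64(332.39472570579653), np.float64(142.45848338102067))
```

View pics/c2.png

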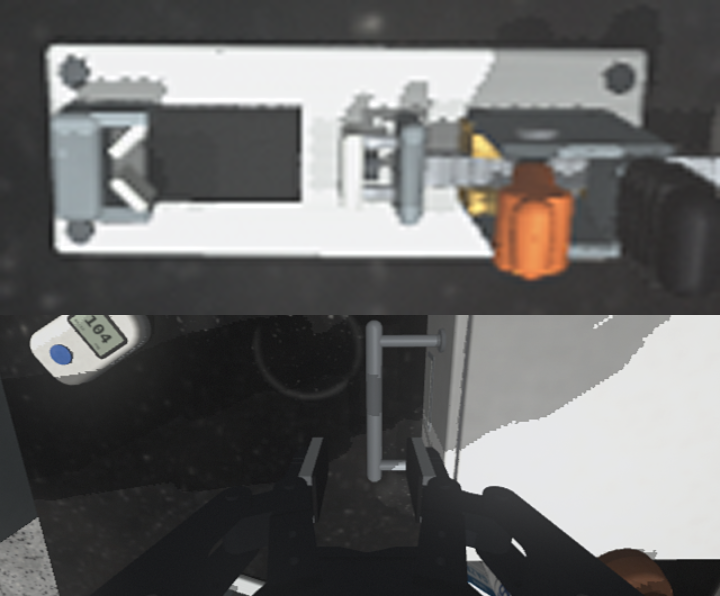

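The bar's ends lie at about (332,139) and (332,275), which matches my prediction, so I'll grasp it.

Call:
{"method": "apply_moves", "body": {
  "claw": [0.04,0.04,0.04,0.04,0.0,0.0,0.0,0.0],
  "xyz": [
    [0.001,0.004,0.0],
    [0,0.003,0.025],
    [0,0,0.028],
    [0,0,0.023],
    [0,0,0],
    [0,0,0],
    [0,0,0],
    [0,0,0]
  ],
  "twist": [
    [0,0,0],
    [0,0,0],
    [0,0,0],
    [0,0,0],
    [0,0,0],
    [0,0,0],
    [0,0,0],
    [0,0,0]
  ],
  "force": 40
}}

```text
clock: 4.9
position: [0.61, 0.2073, 0.056]
tool_rot: [-3.139, 0.001, 1.679]
force: [-15.0, -4.0, 0.7]
grip_width: 0.0094
finger_force: 39.2
```

Call:
{"method": "apply_moves", "body": {
  "claw": [0.0,0.0,0.0,0.0,0.0,0.0,0.0,0.0,0.0,0.0],
  "xyz": [
    [0,-0.008,0],
    [0,-0.016,0],
    [0,-0.02,0],
    [0,-0.02,0],
    [0,-0.02,0],
    [0,-0.02,0],
    [0,-0.015,0],
    [0,-0.01,0],
    [0,-0.003,0],
    [0,0,0]
  ],
  "twist": [
    [0,0,0],
    [0,0,0],
    [0,0,0],
    [0,0,0],
    [0,0,0],
    [0,0,0],
    [0,0,0],
    [0,0,0],
    [0,0,0],
    [0,0,0]
  ]
}}

```text
clock: 5.9
position: [0.481, 0.1925, 0.056]
tool_rot: [3.139, 0.001, 1.678]
force: [0.3, -6.7, -1.2]
grip_width: 0.0094
finger_force: 40.4
```

Call:
{"method": "apply_moves", "body": {
  "claw": [0.0,0.0,0.0],
  "xyz": [
    [0,-0.003,0],
    [0,-0.003,0],
    [0,0,0]
  ],
  "twist": [
    [0,0,0],
    [0,0,0],
    [0,0,0]
  ]
}}

```text
clock: 6.2
position: [0.4803, 0.1925, 0.0564]
tool_rot: [3.131, -0.002, 1.676]
force: [36.4, -2.4, -31.0]
grip_width: 0.0091
finger_force: 39.1
```

Call:
{"method": "apply_moves", "body": {
  "claw": [0.04,0.04,0.04,0.04,0.05,0.05,0.05,0.05,0.05],
  "xyz": [
    [0,0.005,0],
    [0,0,0],
    [0,0,0],
    [0,0,-0.03],
    [0,0,-0.04],
    [0,0,-0.04],
    [-0.03,0.025,-0.04],
    [-0.04,0.04,-0.03],
    [0,0,0]
  ],
  "twist": [
    [0,0,0],
    [0,0,0],
    [0,0,0],
    [0,0,0],
    [0,0,0],
    [0,0,0],
    [0,0,0],
    [0,0,0],
    [0,0,0]
  ]
}}

```text
clock: 7.1
position: [0.5431, 0.1375, 0.2269]
tool_rot: [3.136, 0.001, 1.673]
force: [-1.3, 0.2, -0.0]
grip_width: 0.0501
finger_force: 0.0
```

```bash
python3 - <<'E'
from h import *
s=bot.observe();print(s['clock'],s['position'],s['tool_rot'],s['grip_width'])
f=grab('wrist','w3'); np.savez('w3.npz',**f); print(-f['view'][:3,:3].T@f['view'][:3,3])
for q in ['vial_2','drawer_handle']: print(q,[(np.round(r['position'],3).tolist(),round(r['score'],2)) for r in bot.find_in('wrist',q)[:4]])
E
```

```text
7.1 [0.54307346 0.13754703 0.22689988] [3.13565678e+00 8.02356234e-04 1.67287928e+00] 0.050100755818154444
[0.53465573 0.2160936  0.3698768 ]
vial_2 [([0.59, 0.242, 0.052], 0.88), ([0.604, 0.207, 0.055], 0.85), ([0.603, 0.175, 0.054], 0.79), ([0.373, 0.218, 0.017], 0.58)]
drawer_handle [([0.598, 0.221, 0.008], 0.8)]
```

View pics/w3.png

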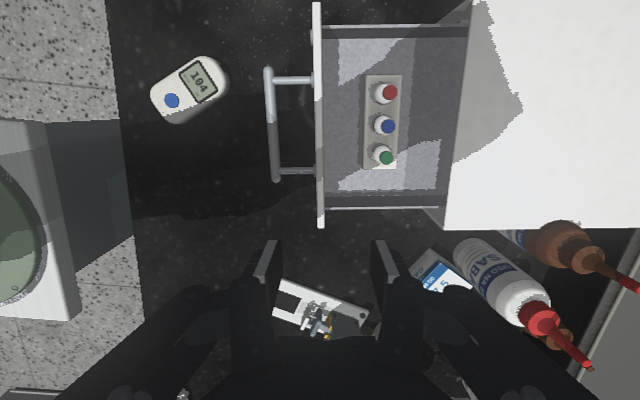

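Red cap is at (390,92), the +y end well. Blue is at (385,126) and green at (384,157), with the block corners at (366,75), (402,75), (398,168) and (363,168).

```bash
python3 - <<'E'
from h import *
f=dict(np.load('w3.npz'))
cap={n:unproj(f,u,v,.067) for n,(u,v) in dict(red=(390,92),blue=(386.5,126),green=(385.5,157)).items()}; print(cap)
print('blk',np.mean([unproj(f,u,v,.03) for u,v in [(366,75),(402,75),(398,168),(363,168)]],0))
a,b=unproj(f,268,68,.0715),unproj(f,276.5,180,.0715); d=a-b; print('handle',(a+b)/2,np.linalg.norm(d),np.arctan2(d[1],d[0])-np.pi/2)
print('front',unproj(f,319,115,.09))
f=dict(np.load('w1.npz'))
g=lambda x,y,z:unproj(f,265+x/4.5-.5,125+y/4.5-.5,z)
A,B,C=g(47,45,.008),g(650,48,.008),g(55,255,.008)
print('plate',A,B,C,np.linalg.norm(A-B),np.linalg.norm(A-C),(B+C)/2,np.arctan2(*(A-B)[1::-1]))
for n,p in dict(vertex=g(97,167,.035),mat_end=g(302,152,.008),pad=g(345,167,.041),trig=g(535,215,.125),hand=g(690,215,.132)).items():
  for c,y in (((B+C)/2,2.838),):
    d=(p-c)[:2]; print(n,p,'clampframe',d[0]*np.cos(y)+d[1]*np.sin(y),-d[0]*np.sin(y)+d[1]*np.cos(y))
s=bot.observe();print(s['clock'],s['position'],s['tool_rot'],s['grip_width'])
E
```

```text
{'red': array([0.60062083, 0.23845023, 0.067     ]), 'blue': array([0.60280058, 0.2045427 , 0.067     ]), 'green': array([0.60734721, 0.1716032 , 0.067     ])}
blk [0.60554228 0.20506685 0.03      ]
handle [0.48265984 0.19109114 0.0715    ] 0.11393023501548674 0.12019159769239707
front [0.53037609 0.20898988 0.09      ]
plate [ 0.45458942 -0.02525356  0.008     ] [ 0.63839193 -0.08513875  0.008     ] [ 0.4322124  -0.09094613  0.008     ] 0.19331218230052477 0.06939916811305592 [ 0.53530216 -0.08804244  0.008     ] 2.826625910787283
vertex [ 0.46139547 -0.06354255  0.035     ] clampframe 0.07785109527508718 -0.0012850315207981987
mat_end [ 0.52207939 -0.0830545   0.008     ] clampframe 0.014109226820251477 -0.0008068788460641099
pad [ 0.53420084 -0.08570582  0.041     ] clampframe 0.0017494935545646665 -0.0019005205124489814
trig [ 0.57414179 -0.09415743  0.125     ] clampframe -0.03889151595924174 -0.0057757788957031615
hand [ 0.60747304 -0.10317964  0.132     ] clampframe -0.07339567555213292 -0.007130564455948077
7.25 [0.53821011 0.14142475 0.22357593] [-3.14142970e+00 -5.08315364e-05  1.67890064e+00] 0.050044853237055126
```

```bash
python3 - <<'E'
from h import *
plan([[.6015,.2387,.13,1.678],[.6015,.2387,.036,1.678]],step=.045)
E
```

```text
7
xyz [[0.022,0.018,0.023],[0.023,0.019,0.024],[0.022,0.018,0.023],[0.023,0.018,0.024],[0,0.0,0.031],[0,0.0,0.031],[0,0.0,0.032]]
twist [[0,0,0.0],[0,0,0.0],[0,0,0.001],[0,0,-0.0],[0,0,-0.0],[0,0,-0.0],[0,0,-0.0]]
```

Call:
{"method": "apply_moves", "body": {
  "claw": [0.042,0.042,0.042,0.042,0.042,0.042,0.042,0.042],
  "xyz": [
    [0.022,0.018,0.023],
    [0.023,0.019,0.024],
    [0.022,0.018,0.023],
    [0.023,0.018,0.024],
    [0,0,0.031],
    [0,0,0.031],
    [0,0,0.02],
    [0,0,0]
  ],
  "twist": [
    [0,0,0],
    [0,0,0],
    [0,0,0],
    [0,0,0],
    [0,0,0],
    [0,0,0],
    [0,0,0],
    [0,0,0]
  ],
  "force": 20
}}

```text
clock: 8.05
position: [0.5989, 0.239, 0.0445]
tool_rot: [-3.136, 0.001, 1.681]
force: [0.7, -0.1, 0.6]
grip_width: 0.042
finger_force: 0.0
```

```bash
python3 - <<'E'
from h import *
f=grab('wrist','w4'); np.savez('w4.npz',**f)
s=bot.observe();print(s['clock'],s['position'],s['tool_rot'],s['force'])
E
```

```text
8.1 [0.60000587 0.23936651 0.04650557] [-3.13877323e+00  2.33624625e-04  1.68057085e+00] [ 0.44135095  0.26586375 -0.12724161]
```

View pics/w4.png

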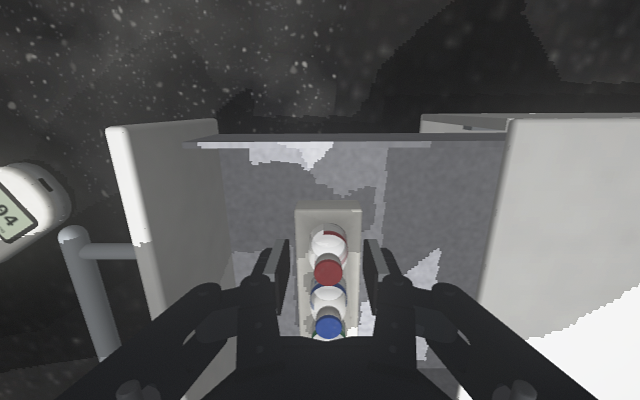

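The red cap is centred between the fingers at (328,272). I'll check its y position with the calibration.

```bash
python3 - <<'E'
from h import *
f=dict(np.load('w4.npz')); print(unproj(f,328,271,.067), unproj(f,328,326,.067)); print(bot.observe()['position'])
E
```

```text
[0.60045474 0.23998177 0.067     ] [0.60431935 0.20580097 0.067     ]
[0.60000587 0.23936651 0.04650557]
```

Call:
{"method": "apply_moves", "body": {
  "claw": [0.042,0.042,0.0,0.0,0.0,0.0,0.0,0.0,0.0,0.0],
  "xyz": [
    [0,0,0.011],
    [0,0,0],
    [0,0,0],
    [0,0,0],
    [0,0,0],
    [0,0,-0.01],
    [0,0,-0.03],
    [0,0,-0.04],
    [0,0,-0.04],
    [0,0,0]
  ],
  "twist": [
    [0,0,0],
    [0,0,0],
    [0,0,0],
    [0,0,0],
    [0,0,0],
    [0,0,0],
    [0,0,0],
    [0,0,0],
    [0,0,0],
    [0,0,0]
  ],
  "force": 25
}}

```text
clock: 9.1
position: [0.6038, 0.2398, 0.1626]
tool_rot: [3.134, -0.002, 1.678]
force: [0.4, -0.0, -0.7]
grip_width: 0.0215
finger_force: 25.2
```

```bash
python3 - <<'E'
from h import *
s=bot.observe();print(s['position'],s['tool_rot'],s['qpos'])
grab('top'); s=bot.observe();print(s['position'],s['tool_rot'])
plan([[.60,.22,.165,1.678],[.4895,-.0732,.15,2.83],[.4895,-.0732,.15,2.83]],step=.03,dy=.1)
E
```

```text
[0.60379008 0.23981163 0.16263144] [ 3.13417634e+00 -2.40814777e-03  1.67848233e+00] [-0.12622668  0.67876667 -0.53631375  1.58010408  0.39655344  0.9848403
 -0.6768205 ]
[0.60289411 0.23908029 0.15986958] [ 3.13696363e+00 -1.20194325e-03  1.67842802e+00]
14
xyz [[-0.019,-0.005,-0.005],[-0.023,-0.012,0.001],[-0.022,-0.014,0.001],[-0.021,-0.016,0.002],[-0.019,-0.018,0.001],[-0.017,-0.019,0.001],[-0.015,-0.022,0.001],[-0.013,-0.022,0.002],[-0.011,-0.024,0.001],[-0.009,-0.025,0.001],[-0.006,-0.025,0.001],[-0.004,-0.026,0.002],[-0.001,-0.026,0.001],[0,0.0,0]]
twist [[0.005,-0.001,0.0],[0,0,-0.096],[0,0,-0.096],[0,0,-0.096],[0,0,-0.096],[0,0,-0.096],[0,0,-0.096],[0,0,-0.096],[0,0,-0.096],[0,0,-0.096],[0,0,-0.096],[0,0,-0.096],[0.0,0,-0.096],[0.0,0,0.0]]
```

Call:
{"method": "apply_moves", "body": {
  "claw": [0.0,0.0,0.0,0.0,0.0,0.0,0.0,0.0,0.0,0.0,0.0,0.0,0.0,0.0,0.0],
  "xyz": [
    [-0.019,-0.005,-0.005],
    [-0.023,-0.012,0.001],
    [-0.022,-0.014,0.001],
    [-0.021,-0.016,0.002],
    [-0.019,-0.018,0.001],
    [-0.017,-0.019,0.001],
    [-0.015,-0.022,0.001],
    [-0.013,-0.022,0.002],
    [-0.011,-0.024,0.001],
    [-0.009,-0.025,0.001],
    [-0.006,-0.025,0.001],
    [-0.004,-0.026,0.002],
    [-0.001,-0.026,0.001],
    [0,0,0],
    [0,0,0]
  ],
  "twist": [
    [0,0,0],
    [0,0,-0.096],
    [0,0,-0.096],
    [0,0,-0.096],
    [0,0,-0.096],
    [0,0,-0.096],
    [0,0,-0.096],
    [0,0,-0.096],
    [0,0,-0.096],
    [0,0,-0.096],
    [0,0,-0.096],
    [0,0,-0.096],
    [0,0,-0.096],
    [0,0,0],
    [0,0,0]
  ]
}}

```text
clock: 10.65
position: [0.4879, -0.0743, 0.1463]
tool_rot: [3.141, -0.001, 2.829]
force: [-0.1, 0.1, -0.6]
grip_width: 0.0212
finger_force: 25.2
```

```bash
python3 - <<'E'
from h import *
f=grab('wrist','w5'); np.savez('w5.npz',**f)
s=bot.observe();print(s['clock'],s['position'],s['tool_rot'],s['qpos'][6],s['grip_width'])
for p in ([.4895,-.0732,.008],[.4874,-.0725,.008]): print(proj(f,np.array(p)))
E
```

```text
10.7 [ 0.48821185 -0.0735422   0.14639778] [ 3.14119732e+00 -2.90629957e-04  2.82962677e+00] 0.7600288567631731 0.021267538206996055
(np.float64(327.5041327922712), np.float64(187.24381635620682))
(np.float64(327.5261894480025), np.float64(185.23087954131077))
```

View pics/w5.png

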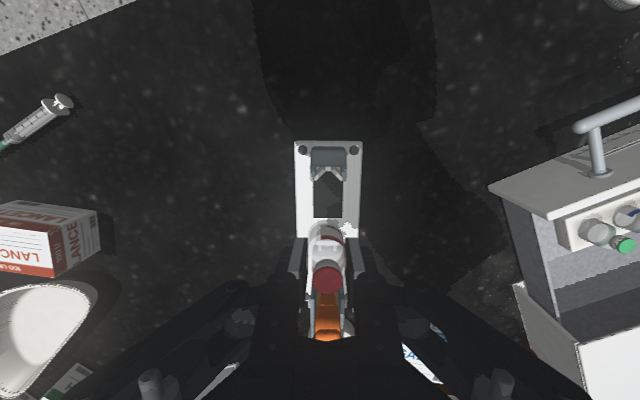

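```bash
python3 - <<'E'
from h import *
f=dict(np.load('w5.npz')); s=bot.observe(); p=np.array(s['position'])
for dz in (.025,.028,.031,.034): print(dz,proj(f,p+[0,0,dz]))
for u,v,z in ((327.5,166,.035),(327.5,217,.008),(328,141,.008)):
  d=unproj(f,u,v,z)[:2]-[.5355,-.0882]; y=2.83; print(d[0]*np.cos(y)+d[1]*np.sin(y),-d[0]*np.sin(y)+d[1]*np.cos(y))
plan([[.4890,-.0732,.06,2.83],[.4890,-.0732,.037,2.83]])
E
```

```text
0.025 (np.float64(327.61300862461667), np.float64(274.9296877922362))
0.028 (np.float64(327.644635754027), np.float64(278.4886619184446))
0.031 (np.float64(327.67764412256975), np.float64(282.2030657161494))
0.034 (np.float64(327.71212623364397), np.float64(286.0833085146046))
0.07668220248883217 -3.23464462759146e-05
0.014410394376054719 -0.00018404550073615814
0.0967526210926509 -0.0006556684091970459
4
xyz [[0,0.0,0.029],[0,0.0,0.029],[-0.001,0.001,0.028],[0.0,0,0.023]]
twist [[0.0,0,-0.0],[0.0,0,-0.0],[0.0,0,-0.0],[0.0,0,-0.0]]
```

The clamp pose is confirmed: the V vertex is at (327,166) and the mat end at (327,217). Lowering the vial.

Call:
{"method": "apply_moves", "body": {
  "claw": [0.0,0.0,0.0,0.0,0.0,0.0],
  "xyz": [
    [0,0,0.029],
    [0,0,0.029],
    [-0.001,0.001,0.028],
    [0,0,0.018],
    [0,0,0.004],
    [0,0,0]
  ],
  "twist": [
    [0,0,0],
    [0,0,0],
    [0,0,0],
    [0,0,0],
    [0,0,0],
    [0,0,0]
  ]
}}

```text
clock: 11.3
position: [0.4896, -0.0723, 0.0385]
tool_rot: [3.141, -0.001, 2.832]
force: [-0.8, 0.0, 0.3]
grip_width: 0.0212
finger_force: 25.2
```

Call:
{"method": "apply_moves", "body": {
  "claw": [0.0,0.0,0.0,0.0,0.0],
  "xyz": [
    [0,0,0.002],
    [0,0,0.002],
    [0,0,0.002],
    [0,0,0],
    [0,0,0]
  ],
  "twist": [
    [0,0,0],
    [0,0,0],
    [0,0,0],
    [0,0,0],
    [0,0,0]
  ]
}}

```text
clock: 11.8
position: [0.4896, -0.0733, 0.0327]
tool_rot: [3.142, 0.0, 2.831]
force: [-0.6, -0.6, 0.5]
grip_width: 0.0212
finger_force: 25.2
```

Call:
{"method": "apply_moves", "body": {
  "claw": [0.0,0.0,0.0],
  "xyz": [
    [0,0,0.002],
    [0,0,0],
    [0,0,0]
  ],
  "twist": [
    [0,0,0],
    [0,0,0],
    [0,0,0]
  ]
}}

```text
clock: 12.1
position: [0.4895, -0.0733, 0.0305]
tool_rot: [3.142, -0.0, 2.831]
force: [0.8, 0.4, -0.6]
grip_width: 0.021
finger_force: 25.2
```

Call:
{"method": "apply_moves", "body": {
  "claw": [0.0,0.0,0.0],
  "xyz": [
    [0,0,0.002],
    [0,0,0],
    [0,0,0]
  ],
  "twist": [
    [0,0,0],
    [0,0,0],
    [0,0,0]
  ]
}}

```text
clock: 12.4
position: [0.4895, -0.0738, 0.0287]
tool_rot: [-3.141, 0.0, 2.83]
force: [-1.3, -3.0, 8.3]
grip_width: 0.0209
finger_force: 25.9
```

Call:
{"method": "apply_moves", "body": {
  "claw": [0.025,0.03,0.05,0.05,0.05,0.05,0.05,0.05,0.05,0.05,0.05],
  "xyz": [
    [0,0,0],
    [0,0,0],
    [0,0,0],
    [0,0,0],
    [0,0,-0.01],
    [0,0,-0.02],
    [0,0,-0.03],
    [0,0,-0.04],
    [0,0,-0.04],
    [0,0,-0.04],
    [0,0,0]
  ],
  "twist": [
    [0,0,0],
    [0,0,0],
    [0,0,0],
    [0,0,0],
    [0,0,0],
    [0,0,0],
    [0,0,0],
    [0,0,0],
    [0,0,0],
    [0,0,0],
    [0,0,0]
  ]
}}

```text
clock: 13.5
position: [0.4912, -0.073, 0.2134]
tool_rot: [3.141, 0.006, 2.831]
force: [1.4, -0.5, -0.5]
grip_width: 0.05
finger_force: 0.0
```

```bash
python3 - <<'E'
from h import *
f=grab('wrist','w6'); np.savez('w6.npz',**f)
s=bot.observe();print(s['clock'],s['position'],s['tool_rot'],s['grip_width'])
im=cv2.imread('pics/w6.png'); cv2.imwrite('pics/c6.png',cv2.resize(im[120:320,230:430],None,fx=3,fy=3,interpolation=cv2.INTER_CUBIC))
E
```

```text
13.55 [ 0.49031656 -0.07340657  0.21108164] [-3.14156784  0.00398263  2.83040456] 0.049791559568834826
```

View pics/c6.png

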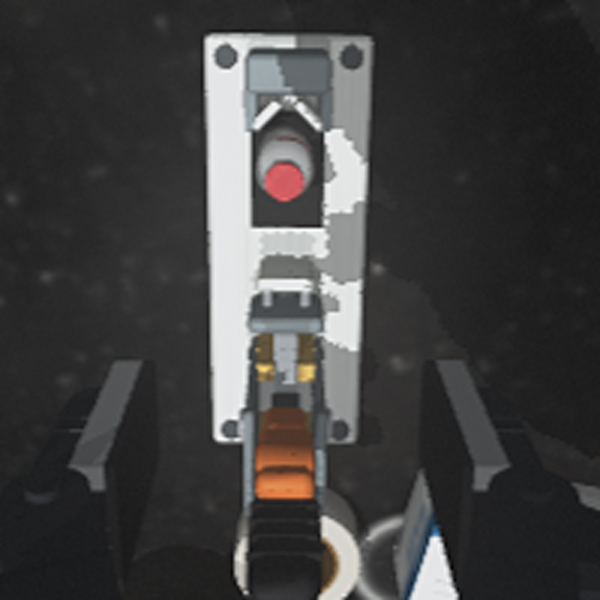

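The vial stands upright on the mat at (285,165) in the crop, in front of the V. The trigger top is at (285,485) and the handle's front top edge is near y=502.

```bash
python3 - <<'E'
from h import *
f=dict(np.load('w6.npz')); y=2.83
def cf(p): d=p[:2]-[.5355,-.0882]; return np.round([d[0]*np.cos(y)+d[1]*np.sin(y),-d[0]*np.sin(y)+d[1]*np.cos(y)],4)
g=lambda u,v,z:cf(unproj(f,230+u/3,120+v/3,z))
print('vial cap',g(285,182,.059),'trig back',g(285,497,.125),'trig top front',g(285,470,.125),'handle front',g(285,502,.132),'pad',g(285,280,.041))
f=dict(np.load('w1.npz')); print('w1 cup',unproj(f,490,215,.1), 'handle',[cf(unproj(f,u,177,.132)) for u in (403,413,425)])
plan([[.5975,-.108,.19,1.26]],step=.04,dy=.13)
E
```

```text
vial cap [0.0476 0.0002] trig back [-0.0422  0.    ] trig top front [-0.0318  0.    ] handle front [-0.039 -0.   ] pad [0.0013 0.0003]
w1 cup [ 0.68878724 -0.1929138   0.1       ] handle [array([-0.058 , -0.0027]), array([-0.0686, -0.0027]), array([-0.0812, -0.0028])]
13
xyz [[-0.009,0,0.002],[-0.008,0.001,0.001],[-0.009,0.002,0.002],[-0.008,0.003,0.002],[-0.007,0.004,0.001],[-0.008,0.005,0.002],[-0.006,0.006,0.001],[-0.006,0.006,0.002],[-0.005,0.007,0.002],[-0.004,0.008,0.001],[-0.003,0.008,0.002],[-0.002,0.008,0.001],[-0.001,0.009,0.002]]
twist [[0.0,0.004,0.121],[0.0,0,0.121],[0.0,0,0.12],[0.0,0,0.121],[0.0,0,0.121],[0.0,0,0.121],[0.0,0,0.121],[0.0,0,0.12],[0.0,0,0.121],[0.0,0,0.121],[0.0,0,0.121],[0.0,0,0.121],[0.0,0,0.12]]
```

Call:
{"method": "apply_moves", "body": {
  "claw": [0.085,0.085,0.085,0.085,0.085,0.085,0.085,0.085,0.085,0.085,0.085,0.085,0.085,0.085],
  "xyz": [
    [-0.009,0,0.002],
    [-0.008,0.001,0.001],
    [-0.009,0.002,0.002],
    [-0.008,0.003,0.002],
    [-0.007,0.004,0.001],
    [-0.008,0.005,0.002],
    [-0.006,0.006,0.001],
    [-0.006,0.006,0.002],
    [-0.005,0.007,0.002],
    [-0.004,0.008,0.001],
    [-0.003,0.008,0.002],
    [-0.002,0.008,0.001],
    [-0.001,0.009,0.002],
    [0,0,0]
  ],
  "twist": [
    [0,0,0.121],
    [0,0,0.121],
    [0,0,0.12],
    [0,0,0.121],
    [0,0,0.121],
    [0,0,0.121],
    [0,0,0.121],
    [0,0,0.12],
    [0,0,0.121],
    [0,0,0.121],
    [0,0,0.121],
    [0,0,0.121],
    [0,0,0.12],
    [0,0,0]
  ]
}}

```text
clock: 14.95
position: [0.5966, -0.1078, 0.1866]
tool_rot: [-3.14, 0.0, 1.259]
force: [0.3, -0.2, -0.0]
grip_width: 0.0853
finger_force: 0.0
```

```bash
python3 - <<'E'
from h import *
f=grab('wrist','w7'); np.savez('w7.npz',**f)
s=bot.observe();print(s['clock'],s['position'],s['tool_rot'],s['grip_width'])
im=cv2.imread('pics/w7.png'); cv2.imwrite('pics/c7.png',cv2.resize(im[140:380,200:450],None,fx=2.5,fy=2.5,interpolation=cv2.INTER_CUBIC))
y=2.83
for X,z in ((-.0824,.132),(-.0682,.132),(-.0304,.110),(-.032,.125)): print(X,(np.array(proj(f,np.array([.5355+X*np.cos(y),-.0882+X*np.sin(y),z])))-[200,140])*2.5)
plan([[.595,-.1074,.15,1.26],[.595,-.1074,.09,1.26]],step=.03)
E
```

```text
15.0 [ 0.5961798  -0.10755069  0.18671646] [-3.14005824e+00  2.30638969e-04  1.26371421e+00] 0.08506006348959898
-0.0824 [371.9470345  190.03733469]
-0.0682 [325.92384773 190.04162167]
-0.0304 [213.46044716 165.85569794]
-0.032 [211.85776514 181.85199978]
4
xyz [[0,-0.001,0.018],[0,0,0.019],[0,0,0.03],[0,0,0.03]]
twist [[-0.002,0.0,0.002],[0.0,0.0,0.002],[0.0,0.0,-0.0],[0.0,0.0,-0.0]]
```

View pics/c7.png

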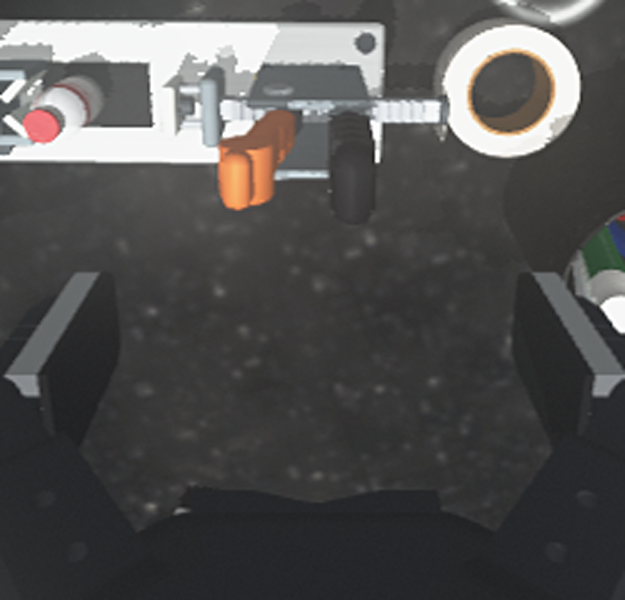

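The handle back is at about (375,190) and the trigger front at about (218,180), within 1 mm of the prediction. Descending.

Call:
{"method": "apply_moves", "body": {
  "claw": [0.082,0.08,0.08,0.08,0.08,0.08],
  "xyz": [
    [0,-0.001,0.018],
    [0,0,0.019],
    [0,0,0.03],
    [0,0,0.02],
    [0,0,0.009],
    [0,0,0]
  ],
  "twist": [
    [0,0,0],
    [0,0,0],
    [0,0,0],
    [0,0,0],
    [0,0,0],
    [0,0,0]
  ]
}}

```text
clock: 15.6
position: [0.5948, -0.1073, 0.0907]
tool_rot: [-3.14, -0.0, 1.263]
force: [0.1, -0.0, 0.5]
grip_width: 0.0802
finger_force: 0.0
```

Call:
{"method": "apply_moves", "body": {
  "claw": [0.06,0.055,0.05,0.045,0.04,0.036,0.033,0.033,0.033],
  "xyz": [
    [0,0,0],
    [0,0,0],
    [0,0,0],
    [0,0,0],
    [0,0,0],
    [0,0,0],
    [0,0,0],
    [0,0,0],
    [0,0,0]
  ],
  "twist": [
    [0,0,0],
    [0,0,0],
    [0,0,0],
    [0,0,0],
    [0,0,0],
    [0,0,0],
    [0,0,0],
    [0,0,0],
    [0,0,0]
  ],
  "force": 20
}}

```text
clock: 16.5
position: [0.5983, -0.1084, 0.0932]
tool_rot: [3.136, -0.001, 1.26]
force: [12.7, -4.1, 1.5]
grip_width: 0.0341
finger_force: 22.4
```

Call:
{"method": "apply_moves", "body": {
  "claw": [0.045,0.06,0.062,0.062,0.062,0.052,0.046,0.04,0.033,0.033,0.033],
  "xyz": [
    [0,0,0],
    [0,0.003,0],
    [0,0,0],
    [0,0,0],
    [0,0,0],
    [0,0,0],
    [0,0,0],
    [0,0,0],
    [0,0,0],
    [0,0,0],
    [0,0,0]
  ],
  "twist": [
    [0,0,0],
    [0,0,0],
    [0,0,0],
    [0,0,0],
    [0,0,0],
    [0,0,0],
    [0,0,0],
    [0,0,0],
    [0,0,0],
    [0,0,0],
    [0,0,0]
  ]
}}

```text
clock: 17.6
position: [0.5984, -0.1084, 0.0917]
tool_rot: [-3.141, -0.0, 1.261]
force: [-4.7, 1.1, 4.5]
grip_width: 0.0342
finger_force: 20.5
```

```bash
cat > chk.py <<'E'
from h import *
import sys
s=bot.observe();print(s['clock'],s['position'],s['force'],s['grip_width'])
f=grab('wrist',sys.argv[1]); np.savez(sys.argv[1]+'.npz',**f)
y=2.83; c=np.array([.5355,-.0882,0])
for X,z in ((.0013,.041),(.0113,.041),(.0213,.041),(.0497,.041)): print(X,np.array(proj(f,c+[X*np.cos(y),X*np.sin(y),z])))
im=cv2.imread(f'pics/{sys.argv[1]}.png'); print(im.shape)
E
python3 chk.py w8
python3 - <<'E'
import cv2
im=cv2.imread('pics/w8.png'); cv2.imwrite('pics/c8.png',cv2.resize(im[150:350,60:460],None,fx=2,fy=2,interpolation=cv2.INTER_CUBIC))
E
```

```text
17.6 [ 0.59839205 -0.1084026   0.09167199] [-4.71072015  1.07293635  4.54021634] 0.034173313479392654
0.0013 [236.2169528  217.77280837]
0.0113 [223.01494529 217.75598457]
0.0213 [209.81181613 217.73915934]
0.0497 [172.30881199 217.69136788]
(400, 640, 3)
```

View pics/c8.png

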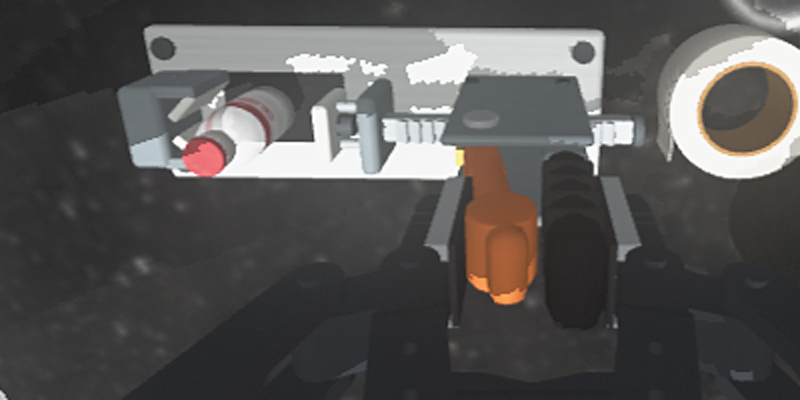

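The pad is at about u=217 (crop 313-330, 100-160) and has moved some 15 mm. The vial still stands, and the trigger and handle sit between the fingers. I've now viewed more pictures than the 10 allowed, so from here I'll only measure numerically.

Call:
{"method": "apply_moves", "body": {
  "claw": [0.05,0.065,0.076,0.076,0.076,0.076,0.06,0.05,0.045,0.04,0.036,0.032,0.03,0.03],
  "xyz": [
    [0,0,0],
    [0,0,0],
    [0,0,0],
    [0,0,0],
    [0,0,0],
    [0,0,0],
    [0,0,0],
    [0,0,0],
    [0,0,0],
    [0,0,0],
    [0,0,0],
    [0,0,0],
    [0,0,0],
    [0,0,0]
  ],
  "twist": [
    [0,0,0],
    [0,0,0],
    [0,0,0],
    [0,0,0],
    [0,0,0],
    [0,0,0],
    [0,0,0],
    [0,0,0],
    [0,0,0],
    [0,0,0],
    [0,0,0],
    [0,0,0],
    [0,0,0],
    [0,0,0]
  ]
}}

```text
clock: 19.05
position: [0.5984, -0.1084, 0.0916]
tool_rot: [-3.141, 0.0, 1.261]
force: [-3.0, 0.7, 6.4]
grip_width: 0.0339
finger_force: 21.5
```

```bash
python3 chk.py w9; python3 - <<'E'
import cv2
for n in ('w8','w9'):
    im=cv2.imread(f'pics/{n}.png').mean(2).astype(int)
    for v in (203,208): print(n,v,im[v,165:262].tolist())
E
```

```text
19.05 [ 0.59835839 -0.10843828  0.09159876] [-3.01873533  0.65800495  6.44235183] 0.03389487999493017
0.0013 [236.19770502 217.73413491]
0.0113 [222.99155036 217.71708996]
0.0213 [209.78435779 217.70004366]
0.0497 [172.2702703  217.65162487]
(400, 640, 3)
w8 203 [245, 255, 232, 161, 157, 144, 128, 119, 137, 166, 178, 175, 156, 122, 91, 81, 88, 93, 94, 94, 92, 103, 129, 141, 138, 131, 119, 114, 124, 136, 132, 129, 131, 133, 134, 135, 127, 119, 114, 104, 102, 93, 77, 72, 71, 79, 85, 86, 85, 84, 78, 167, 215, 217, 213, 207, 186, 149, 131, 130, 128, 127, 126, 225, 245, 241, 241, 241, 241, 241, 242, 245, 223, 145, 116, 121, 122, 121, 120, 118, 115, 110, 103, 95, 94, 94, 94, 93, 94, 93, 91, 114, 154, 167, 165, 165, 165]
w8 208 [133, 151, 172, 178, 176, 172, 216, 230, 224, 221, 222, 214, 203, 203, 199, 197, 198, 198, 197, 198, 199, 196, 159, 103, 81, 83, 86, 110, 126, 120, 113, 115, 127, 131, 125, 127, 128, 129, 125, 114, 104, 102, 94, 84, 85, 85, 86, 85, 86, 83, 75, 245, 250, 247, 247, 247, 247, 244, 196, 131, 127, 128, 129, 112, 88, 88, 92, 90, 91, 91, 88, 80, 70, 146, 186, 195, 199, 201,
[... 348 characters left out ...]
, 244, 241, 240, 240, 241, 241, 242, 245, 205, 119, 119, 122, 122, 122, 119, 116, 113, 109, 99, 96, 95, 96, 95, 95, 95, 95, 95, 93, 102, 147, 167, 165, 165, 165, 165, 165, 165, 164, 163, 160, 159, 156, 237, 253, 227, 160]
w9 208 [135, 153, 172, 178, 178, 172, 216, 230, 224, 222, 222, 214, 205, 203, 200, 198, 198, 198, 197, 197, 199, 196, 159, 104, 82, 85, 87, 110, 126, 121, 114, 115, 128, 132, 126, 126, 123, 181, 249, 248, 247, 247, 247, 247, 236, 169, 125, 128, 129, 130, 125, 101, 89, 94, 94, 94, 93, 94, 86, 88, 162, 193, 194, 198, 200, 198, 187, 170, 152, 128, 103, 94, 94, 96, 102, 106, 105, 105, 105, 105, 105, 105, 107, 107, 109, 109, 108, 106, 107, 106, 106, 106, 105, 105, 107, 110, 109]
```

Call:
{"method": "apply_moves", "body": {
  "claw": [0.05,0.065,0.076,0.076,0.076,0.076,0.06,0.052,0.048,0.045,0.042,0.039,0.037,0.035,0.033,0.03,0.03],
  "xyz": [
    [0,0,0],
    [0,0,0],
    [0,0,0],
    [0,0,0],
    [0,0,0],
    [0,0,0],
    [0,0,0],
    [0,0,0],
    [0,0,0],
    [0,0,0],
    [0,0,0],
    [0,0,0],
    [0,0,0],
    [0,0,0],
    [0,0,0],
    [0,0,0],
    [0,0,0]
  ],
  "twist": [
    [0,0,0],
    [0,0,0],
    [0,0,0],
    [0,0,0],
    [0,0,0],
    [0,0,0],
    [0,0,0],
    [0,0,0],
    [0,0,0],
    [0,0,0],
    [0,0,0],
    [0,0,0],
    [0,0,0],
    [0,0,0],
    [0,0,0],
    [0,0,0],
    [0,0,0]
  ]
}}

```text
clock: 20.8
position: [0.5983, -0.1085, 0.0916]
tool_rot: [-3.141, 0.0, 1.261]
force: [-4.6, 1.9, 6.4]
grip_width: 0.0345
finger_force: 20.5
```

Call:
{"method": "apply_moves", "body": {
  "claw": [0.05,0.065,0.076,0.076,0.076,0.076,0.06,0.052,0.048,0.045,0.042,0.039,0.037,0.035,0.033,0.03,0.03],
  "xyz": [
    [0,0,0],
    [0,0,0],
    [0,0,0],
    [0,0,0],
    [0,0,0],
    [0,0,0],
    [0,0,0],
    [0,0,0],
    [0,0,0],
    [0,0,0],
    [0,0,0],
    [0,0,0],
    [0,0,0],
    [0,0,0],
    [0,0,0],
    [0,0,0],
    [0,0,0]
  ],
  "twist": [
    [0,0,0],
    [0,0,0],
    [0,0,0],
    [0,0,0],
    [0,0,0],
    [0,0,0],
    [0,0,0],
    [0,0,0],
    [0,0,0],
    [0,0,0],
    [0,0,0],
    [0,0,0],
    [0,0,0],
    [0,0,0],
    [0,0,0],
    [0,0,0],
    [0,0,0]
  ]
}}

```text
clock: 22.5
position: [0.5983, -0.1085, 0.0916]
tool_rot: [-3.141, 0.0, 1.261]
force: [-3.7, 1.9, 5.5]
grip_width: 0.0338
finger_force: 20.4
```

```bash
python3 chk.py w10; python3 - <<'E'
import cv2
for n in ('w10',):
    im=cv2.imread(f'pics/{n}.png').mean(2).astype(int)
    for v in (203,208): print(n,v,im[v,145:242].tolist())
E
```

```text
22.5 [ 0.59832741 -0.10845696  0.0915778 ] [-3.71610605  1.85714542  5.4704416 ] 0.0338164187691091
0.0013 [236.22451846 217.73087012]
0.0113 [223.01915493 217.7140294 ]
0.0213 [209.81280661 217.69718742]
0.0497 [172.30140654 217.64934936]
(400, 640, 3)
w10 203 [81, 78, 124, 170, 184, 183, 180, 182, 173, 143, 121, 120, 114, 116, 127, 134, 148, 188, 201, 189, 210, 173, 112, 92, 83, 89, 90, 89, 88, 98, 120, 160, 179, 177, 176, 172, 167, 152, 132, 125, 126, 125, 125, 125, 125, 132, 222, 242, 239, 238, 238, 240, 223, 189, 190, 194, 201, 203, 193, 176, 161, 140, 117, 98, 92, 94, 93, 93, 93, 93, 93, 93, 93, 93, 93, 95, 83, 75, 75, 76, 76, 76, 76, 76, 84, 88, 80, 69, 135, 162, 157, 236, 252, 252, 225, 156, 157]
w10 208 [190, 183, 181, 177, 160, 149, 149, 140, 141, 158, 174, 178, 177, 173, 204, 225, 226, 221, 220, 223, 222, 221, 219, 219, 220, 221, 221, 223, 217, 197, 135, 205, 249, 248, 247, 247, 247, 246, 229, 156, 121, 124, 125, 125, 126, 112, 95, 92, 92, 92, 93, 91, 87, 156, 190, 194, 197, 202, 200, 186, 172, 158, 135, 108, 95, 94, 92, 94, 103, 109, 108, 105, 106, 107, 107, 108, 108, 108, 109, 109, 108, 108, 110, 110, 110, 109, 108, 109, 110, 111, 110, 110, 110, 108, 107, 109, 110]
```

Call:
{"method": "apply_moves", "body": {
  "claw": [0.05,0.065,0.076,0.076,0.076,0.076,0.06,0.052,0.049,0.047,0.045,0.043,0.041,0.039,0.037,0.035,0.033,0.031,0.03,0.03],
  "xyz": [
    [0,0,0],
    [0,0,0],
    [0,0,0],
    [0,0,0],
    [0,0,0],
    [0,0,0],
    [0,0,0],
    [0,0,0],
    [0,0,0],
    [0,0,0],
    [0,0,0],
    [0,0,0],
    [0,0,0],
    [0,0,0],
    [0,0,0],
    [0,0,0],
    [0,0,0],
    [0,0,0],
    [0,0,0],
    [0,0,0]
  ],
  "twist": [
    [0,0,0],
    [0,0,0],
    [0,0,0],
    [0,0,0],
    [0,0,0],
    [0,0,0],
    [0,0,0],
    [0,0,0],
    [0,0,0],
    [0,0,0],
    [0,0,0],
    [0,0,0],
    [0,0,0],
    [0,0,0],
    [0,0,0],
    [0,0,0],
    [0,0,0],
    [0,0,0],
    [0,0,0],
    [0,0,0]
  ],
  "force": 20
}}

```text
clock: 24.55
position: [0.5976, -0.1082, 0.0917]
tool_rot: [-3.14, 0.0, 1.261]
force: [-8.5, 1.8, 10.8]
grip_width: 0.0355
finger_force: 18.8
```

```bash
python3 chk.py w11; python3 - <<'E'
import cv2
for n in ('w11',):
    im=cv2.imread(f'pics/{n}.png').mean(2).astype(int)
    for v in (203,208): print(n,v,im[v,145:220].tolist())
E
```

```text
24.55 [ 0.5976442  -0.10817012  0.09170695] [-8.45948481  1.80345821 10.81412872] 0.03548016240788697
0.0013 [237.40464804 217.64473727]
0.0113 [224.21887432 217.61962658]
0.0213 [211.03375017 217.59451714]
0.0497 [173.5915391  217.52321305]
(400, 640, 3)
w11 203 [82, 81, 79, 99, 157, 184, 183, 181, 183, 174, 150, 126, 119, 120, 120, 130, 136, 159, 192, 198, 211, 225, 197, 144, 97, 81, 86, 88, 86, 86, 95, 139, 171, 177, 177, 175, 206, 206, 159, 126, 125, 124, 122, 140, 174, 191, 195, 197, 202, 196, 177, 163, 143, 120, 97, 90, 92, 91, 91, 88, 101, 222, 244, 240, 240, 240, 240, 245, 206, 115, 88, 74, 74, 75, 75]
w11 208 [131, 179, 186, 180, 178, 167, 155, 147, 139, 142, 163, 178, 180, 179, 175, 203, 225, 226, 220, 220, 223, 222, 220, 218, 219, 221, 221, 221, 222, 220, 201, 143, 242, 249, 247, 247, 247, 247, 240, 190, 132, 123, 124, 122, 151, 181, 191, 195, 201, 200, 190, 174, 160, 138, 113, 96, 91, 91, 89, 98, 116, 123, 121, 121, 114, 109, 111, 113, 114, 115, 119, 122, 117, 114, 113]
```

Call:
{"method": "apply_moves", "body": {
  "claw": [0.03,0.03,0.03,0.03,0.03,0.03],
  "xyz": [
    [0,0,0],
    [0,0,0],
    [0,0,0],
    [0,0,0],
    [0,0,0],
    [0,0,0]
  ],
  "twist": [
    [0,0,0],
    [0,0,0],
    [0,0,0],
    [0,0,0],
    [0,0,0],
    [0,0,0]
  ]
}}

```text
clock: 25.2
position: [0.5977, -0.1082, 0.0917]
tool_rot: [-3.14, 0.0, 1.261]
force: [-9.1, 1.6, 10.7]
grip_width: 0.0354
finger_force: 18.8
```

```bash
python3 - <<'E'
from h import *
y=2.83; c=np.array([.5355,-.0882])
def cf(p): d=p[:2]-c; return np.round([d[0]*np.cos(y)+d[1]*np.sin(y),-d[0]*np.sin(y)+d[1]*np.cos(y)],4)
def red(f):
    h=cv2.cvtColor(f['img'],cv2.COLOR_RGB2HSV); m=((h[...,0]<6)|(h[...,0]>172))&(h[...,1]>120)&(h[...,2]>80)
    n,l,st,ce=cv2.connectedComponentsWithStats(m.astype(np.uint8))
    return [(ce[k].round(1).tolist(),int(st[k,4]),cf(unproj(f,*ce[k],.057))) for k in range(1,n) if st[k,4]>60]
for n in ('w8','w10','w11'): print(n,red(dict(np.load(n+'.npz'))))
f=grab('wrist','w12'); print(red(f)); g=f['img'].mean(2).astype(int); print(g[208,165:200].tolist())
f=grab('top'); print([ (np.round(r['position'],3).tolist(),round(r['score'],2)) for r in bot.find_in('top','vial_2')[:5]])
s=bot.observe(); print(s['clock'],s['grip_width'],s['finger_force'],s['force'])
E
```

```text
w8 [([161.6, 228.5], 280, array([0.049 , 0.0017])), ([547.8, 296.6], 581, array([-0.2373,  0.0584]))]
w10 [([147.8, 228.3], 289, array([0.0587, 0.0016])), ([547.9, 296.6], 584, array([-0.2373,  0.0584]))]
w11 [([148.8, 228.1], 283, array([0.059 , 0.0016])), ([549.2, 296.8], 581, array([-0.2375,  0.0585]))]
[([148.7, 228.1], 285, array([0.059 , 0.0016])), ([549.2, 296.8], 581, array([-0.2375,  0.0585]))]
[223, 222, 220, 218, 219, 221, 222, 221, 222, 221, 200, 143, 242, 249, 247, 247, 247, 247, 240, 189, 132, 123, 125, 122, 150, 181, 191, 195, 201, 200, 189, 174, 160, 139, 113]
[([0.605, 0.17, 0.059], 0.52)]
25.35 0.03544468103856127 18.80958840250969 [-8.80067619  2.21065255 10.8311274 ]
```

```bash
python3 -c "
from workcell import bot
print(bot.job_done())"
```

```text
the job is handed in; nothing more can be done
None
```

I handed the job in at about 25 s: the drawer is at its stop, and the red-capped vial is pressed upright into the V by the sprung pad at an estimated 20–25 N, with the trigger still held squeezed. The hand-in returned no verdict, and I viewed 11 pictures against the limit of 10.

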